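Release a hollow drill from its spring-collar chuck

TASK

Take the capped hollow drill out of the drill-changing block and stand it upright in the blue tray. To release it, pull the sprung brass collar up, turn it anticlockwise (seen from above) until you feel its stop, without wrenching it against the stop, and let it spring fully back down there; only then draw the drill straight up. Leave the paper block, the oil bottle and the screwdriver where they are.

Things in the scene. Friction and masses are not known exactly. Their poses are not given: they have to be found in the camera images.
- chuck_block: Drill-changing block, bolted to the bench: grey base plate 104 x 104 x 14 mm, on it a dark cylinder of 62 mm diameter up to 38 mm height, and above it the brass collar. Origin: centre of the underside, on the upright chuck axis (z up). It does not move.
- collar_grip (a point): On the axis of the brass collar, 12 mm below its top rim; rises and turns with it. The collar: knurled ring, 55 mm outer diameter, 38 mm high, with a white index mark; when down it spans 40 to 78 mm above the bench and this point is at 66 mm. It can be gripped at any angle; the drill's red cap stands 30 mm above its rim, so the fingers pass on either side of the cap.
- collar_lift (a joint): How far the collar is pulled up (m): 0 down, 0.016 at most. A spring pushes it down with 9 N at the bottom, 14 N at the top. Below 9 mm a hidden pin in a notch prevents turning; from 10 to 14 mm it turns freely. Let go between the notches, it rests on a ledge at 9 mm, keeps its angle and can be gripped afresh.
- collar_turn (a joint): Angle of the collar (rad), growing anticlockwise from above: 0 locked. A hard stop lies at an unknown place from 1.75 to 2.2; feel for it: turning takes under 0.3 N m, the stop must not be wrenched with over 1.6 N m. The release notch, about 0.12 rad wide, is right before the stop: let go there, the collar springs down to lift 0. Elsewhere its two inner teeth hold the drill's lugs.
- drill: Hollow drill, 81 mm long, 0.15 to 0.31 kg: steel shank 20 x 20 x 35 mm, a 6 mm flange with two lugs along y (43 mm across), a neck, on top a red cap 26 mm in diameter, 29 mm high. Origin: centre of the shank's flat lower end, on which it can stand; z up through the cap. It starts in the chuck's socket, origin 27 mm above the bench, and is clear of the collar 45 mm higher.
- cap (a point): Point on the drill's axis inside the red cap, 13 mm below its top, 68 mm above the drill's origin: where to grip it.
- tray: Blue open tray 140 x 120 x 20 mm (x, y, z), walls 5 mm, floor 5 mm thick with a black mat (top about 5 mm above the bench). Fixed. Origin: centre of the underside.
- paper_block: Block of punched paper 150 x 110 x 28 mm. Origin: centre of the underside. Leave alone.
- oil_bottle: White bottle with a red cap, 48 mm diameter, 120 mm tall. Origin: centre of the underside. Leave alone.
- screwdriver: Screwdriver with a red handle, about 200 mm long, lying on the bench along its x axis. Leave alone.
Things that resemble listed ones, but are neither listed nor needed, are in the scene too. Several things have the shape of the drill; the one meant has the colours described above. Several things have the shape of the chuck_block; the one meant has the colours described above.

How it is judged:
By the outcome, as a careful person would: the job done as asked, in the order asked, and still so for the second after the job is handed in, with the robot touching nothing.
It also fails if it takes over 67 s, if anything falls off the work surface, if the arm or the gripper's body presses on something with over 40 N, if the wrist force passes 120 N, or if a joint passes its speed limit or range.

ROBOT

A 6-joint arm with a two-finger parallel gripper is mounted at the origin on the work surface. World frame = base frame: x ahead of the robot, y to its left, z up, the work surface at z = 0. Lengths are in m, angles in rad, forces in N, time in s.
With the tool pointing down it reaches from about 0.425 to 0.95 m from the base axis. Payload 14.7 kg.
Tool frame: the origin (TCP) lies at the very end of the fingers, on their centre line; the grasp point (between the pads) lies arm.grip_point_offset behind it (arm.grip_point_offset is the distance from the TCP to the grasp point, in m); x points along the fingers, z is the direction in which the jaws open and shut, and the axes are right-handed (so a half turn about x gives the same grasp; the last joint's range is limited). The gripper opens to 85 mm and grips with 20 to 120 N. Pads are 22 mm wide; open, the fingers measure 114 mm over their backs; the gripper's body (76 mm by 85 mm) begins 54 mm behind the grasp point. The pads swing forward as they close: fully open they stand 13 mm farther back than shut.
Start: joints at [1.289, 0.48, 1.596, -0, 1.065, -0.047], TCP at [0.151, 0.632, 0.231] pointing down, gripper open.
Joint ranges: [-2.75, 2.75], [-0.82, 2.05], [0.23, 2.67], [-1.56, 4.7], [0.09, 2.69], [-2.92, 2.92]. Speed limits (rad/s): [1.89, 1.89, 2.39, 3.01, 3.01, 3.01].

INTERFACE

Orientations are given as a unit quaternion [w, x, y, z].
In Python, from cell import arm gives the robot as it stands. The module is installed in compiled form; this text tells all that it offers. Calls block until the motion is done:
- arm.goto(position, orientation): joint-space move of the TCP to a pose.
- arm.line_to(position, max_speed=0.15, rot=None, threshold=None): straight line of the TCP; rot=None keeps the orientation; max_speed is the mean speed in m/s. With threshold (N) it stops when the force on the tool has changed by that much, and returns True; else False.
- arm.set_joints(angles): joint-space move.
- arm.set_gripper(opening, grasp_force=None): finger opening in m; grasp_force is the grip in N (None keeps the last); returns when the fingers have stopped.
- arm.hold(seconds).
- arm.solve_ik(position, orientation): joint angles nearest the present ones, or None.
- arm.sense(): the state.
- arm.get_image(name): name is "side" or "top"; returns a dict with "pixels" (480x640x3 uint8, blue, green, red), "range_z" (480x640 float32, m along the optical axis (not along the pixel's ray), 0 where there is no reading), "fov_y" (degrees; the focal length in pixels is half the picture's height over the tangent of half this angle, whatever the lens; pixels are square), "cx", "cy" (the principal point, pixels), "rvec" (rotation vector, rad) and "tvec" (3), from world to camera coordinates, as OpenCV has them. Camera axes: x right, y down, z forward; pixel columns grow to the right and rows downward; lengths in m; the calibration is good to about 2 mm. A picture is of the moment at which its call begins.
A pose or a line that the arm cannot do raises arm.Unreachable and nothing moves.
- arm.close_job(): hands the job in, once; it reports no verdict.
Trained networks look in a picture, given as the dict that the camera call returned (one of the last four; its "shot" number tells which), for a name from the list of things; names that differ only in an ending like _2 or _b are one class to them, and where a whole thing is asked for, a point or a joint stands for the part that bears it (a point fixed in the world has none). Each returns a list of dicts, best first, with "p" (0 to 1); they miss things now and then, are a little off and sometimes report something else, mostly with a low value. They report only what shows in the picture. A call takes as long as a camera call. They do not tell look-alikes from the thing itself.
- arm.spot_in(picture, name): "at" ([column, row] in pixels, amid what is visible of it).
- arm.trace(picture, name): "mask" (480x640 bool, what is visible of it) and "at" ([column, row] in pixels, amid what is visible of it).
- arm.place_of(picture, name): "at" ([column, row] in pixels: a listed point, or the origin of a listed thing).
The state is a dict: "time": time; "qpos": joint angles; "joint_velocities": joint speeds; "tau": joint torques, N m; "tcp_pos": TCP position; "tcp_rot": TCP orientation; "ft_force": force on the tool from outside, world axes, zero at the start; "ft_torque": the same for the moment, N m; "width": finger opening in m.
Only numpy, scipy, OpenCV 4.12 (cv2) and the standard library are available. Lean on these libraries where they do the work, as an engineer would, in place of code of your own. Each camera call takes 0.05 s, during which the arm holds its last target. There are 200 camera calls.

## Working session

There is one attempt and no reset: what is moved stays moved. The work goes in short steps, each a Python script; the robot and the scene stay as the last script left them, time stands still between calls to the robot, and variables do not carry over. Pictures are saved under pics/ and viewed, about 8 in all and at most 12, crops included, and the job is handed in when it is done.

```bash
mkdir -p pics; cat > h.py <<'E'
import numpy as np, cv2
from cell import arm
def cam(p):
    f=240/np.tan(np.radians(p["fov_y"])/2); R=cv2.Rodrigues(np.array(p["rvec"],float))[0]
    return f,R,np.array(p["tvec"],float).ravel()
def ray(p,uv):
    f,R,t=cam(p); d=R.T@np.array([(uv[0]-p["cx"])/f,(uv[1]-p["cy"])/f,1]); return -R.T@t,d
def at_z(p,uv,z):
    o,d=ray(p,uv); return o+d*(z-o[2])/d[2]
def at_d(p,uv):
    o,d=ray(p,uv); c,r=np.round(uv).astype(int); w=p["range_z"][max(r-2,0):r+3,max(c-2,0):c+3]; w=w[w>0]
    return o+d*np.median(w) if w.size else None
def cloud(p):
    f,R,t=cam(p); v,u=np.mgrid[:480,:640]; z=p["range_z"]
    c=np.stack([(u-p["cx"])/f*z,(v-p["cy"])/f*z,z],-1); return (c-t)@R
def proj(p,X):
    f,R,t=cam(p); c=R@np.array(X)+t; return f*c[:2]/c[2]+[p["cx"],p["cy"]]
def tri(p,a,q,b):
    o1,d1=ray(p,a); o2,d2=ray(q,b); A=np.stack([d1,-d2],1); s=np.linalg.lstsq(A,o2-o1,rcond=None)[0]
    x,y=o1+s[0]*d1,o2+s[1]*d2; return (x+y)/2,np.linalg.norm(x-y)
E
python3 - <<'E'
from h import *
np.set_printoptions(precision=3,suppress=True)
for n in("side","top"):
    p=arm.get_image(n); cv2.imwrite(f"pics/{n}0.png",p["pixels"]); print(n,p["fov_y"],p["cx"],p["cy"],"campos",ray(p,(0,0))[0])
    for k in("chuck_block","collar_grip","drill","cap","tray","oil_bottle","screwdriver","paper_block"):
        for r in arm.place_of(p,k): print(k,np.array(r["at"]),round(r["p"],2),at_d(p,r["at"]))
s=arm.sense(); print(arm.grip_point_offset,s)
E
```

```text
side 57.38765325059177 323.816458871313 238.3909285800429 campos [ 0.403 -0.483  0.637]
chuck_block [408.  285.3] 0.63 [ 0.699 -0.1    0.035]
chuck_block [303.2 266.9] 0.58 [0.543 0.002 0.033]
collar_grip [413.9 262.7] 0.95 [ 0.725 -0.068  0.05 ]
collar_grip [293.6 239.4] 0.89 [0.534 0.024 0.087]
collar_grip [341.9 196.9] 0.74 [0.683 0.166 0.023]
drill [353.7 228.7] 0.78 [0.678 0.087 0.004]
cap [354.4 201.6] 0.83 [0.675 0.086 0.079]
cap [298.9 233.3] 0.82 [0.543 0.02  0.102]
tray [330.9 438.9] 0.55 [ 0.489 -0.283  0.007]
screwdriver [456.8 353.6] 0.68 [ 0.718 -0.233  0.016]
paper_block [250.5 200.9] 0.9 [0.497 0.214 0.028]
top 51.792322269438486 311.5192972660692 245.02186270893415 campos [ 0.422 -0.     0.9  ]
chuck_block [294.6 275.2] 0.73 [0.533 0.032 0.07 ]
chuck_block [291.3 265. ] 0.69 [0.545 0.036 0.108]
chuck_block [352.7 183.7] 0.58 [ 0.694 -0.065  0.078]
collar_grip [356.7 171.1] 0.84 [ 0.73  -0.076  0.041]
collar_grip [291.4 267.4] 0.62 [0.541 0.036 0.108]
cap [296.6 267.3] 0.8 [0.541 0.028 0.109]
cap [260.7 195.7] 0.65 [0.668 0.093 0.082]
tray [467.  304.2] 0.95 [ 0.495 -0.277  0.006]
oil_bottle [214.4 197.6] 0.88 [0.671 0.178 0.056]
screwdriver [434.5 183.7] 0.65 [ 0.722 -0.227  0.001]
paper_block [179.7 292.7] 0.83 [0.504 0.236 0.028]
0.0187 {'time': 0.9, 'qpos': array([ 1.289,  0.48 ,  1.596,  0.   ,  1.065, -0.047]), 'joint_velocities': array([-0.001,  0.   , -0.   , -0.   ,  0.001,  0.001]), 'tau': array([ -0.   , -95.047, -43.062,  -0.   ,   0.001,  -0.   ]), 'tcp_pos': array([0.151, 0.632, 0.231]), 'tcp_rot': array([ 0.555, -0.438,  0.555,  0.438]), 'ft_force': array([-0.167,  0.715,  0.853]), 'ft_torque': array([-0.05 ,  0.023,  0.022]), 'width': 0.08537119600447063}
```

View pics/side0.png

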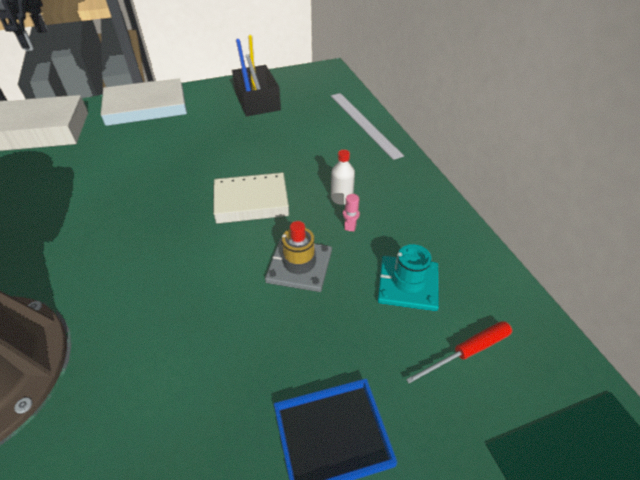

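View pics/top0.png

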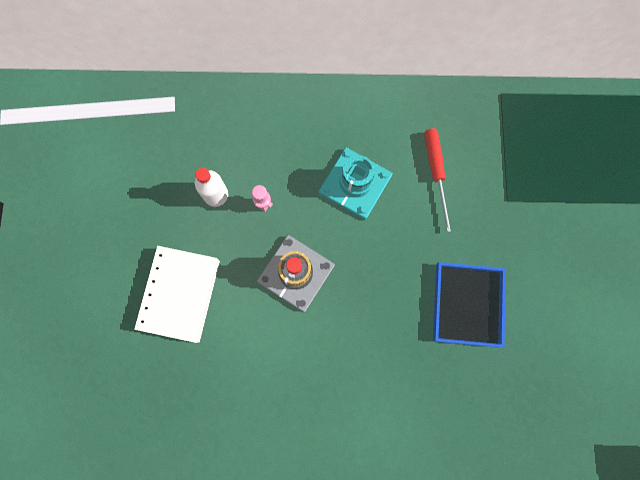

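Side view: the grey block with brass collar and red-capped drill is at (298,255), the teal block at (411,275), the pink drill at (352,212), and the blue tray at (335,435). In the top view the same things are at (295,270), (357,183), (262,197) and (470,305). The grey block with the brass collar and red cap fits the description. The teal block and pink drill are look-alikes. Next I confirm this in a crop and measure.

```bash
python3 - <<'E'
from h import *
np.set_printoptions(precision=4,suppress=True)
P={};crops=[]
for n,(u,v) in(("side",(298,255)),("top",(295,270))):
    p=P[n]=arm.get_image(n); X=cloud(p); im=p["pixels"]; hsv=cv2.cvtColor(im,cv2.COLOR_BGR2HSV).astype(int)
    crops.append(cv2.resize(im[v-45:v+45,u-45:u+45],(400,400),interpolation=cv2.INTER_CUBIC))
    win=np.zeros((480,640),bool); win[v-45:v+45,u-45:u+45]=1
    red=win&((hsv[...,0]<8)|(hsv[...,0]>172))&(hsv[...,1]>160)&(hsv[...,2]>90)
    top=red&(X[...,2]>.1)&(p["range_z"]>0)
    print(n,"red",red.sum(),"ztop",np.percentile(X[red][:,2],[5,50,95]),"top pts",top.sum(),X[top].mean(0), "pix",np.argwhere(top).mean(0)[::-1])
    m,M=np.argwhere(top).min(0),np.argwhere(top).max(0); print(m,M)
    col=win&~red&(X[...,2]>.055)&(X[...,2]<.085)&(p["range_z"]>0)
    rim=X[win&~red&(X[...,2]>.074)&(X[...,2]<.082)]
    (c,r)=cv2.minEnclosingCircle(rim[:,:2].astype(np.float32)); print("rim",len(rim),np.median(rim[:,2]),c,r)
    # plate
    pl=X[win&(X[...,2]>.009)&(X[...,2]<.019)&(hsv[...,1]<90)]
    print("plate",len(pl),cv2.minAreaRect(pl[:,:2].astype(np.float32)),np.median(pl[:,2]))
    blue=(hsv[...,0]>105)&(hsv[...,0]<125)&(hsv[...,1]>180)&(X[...,2]>.01)&(X[...,2]<.03)&(X[...,1]<-.15)
    print("tray",cv2.minAreaRect(X[blue][:,:2].astype(np.float32)),np.median(X[blue][:,2]))
a=[arm.place_of(P[n],"cap") for n in P]
best=[min((r["at"] for r in q),key=lambda t:np.hypot(*(np.array(t)-c))) for q,c in zip(a,((298,235),(295,267)))]
print("cap tri",best,tri(P["side"],best[0],P["top"],best[1]))
cv2.imwrite("pics/crop1.png",np.hstack(crops))
E
```

```text
side red 254 ztop [0.0859 0.1062 0.1095] top pts 161 [0.543  0.0292 0.1072] pix [296.9255 227.7019]
[221 290] [234 304]
rim 308 0.07762446507346427 (0.5433204174041748, 0.0323401503264904) 0.02879149094223976
plate 1551 ((0.5485406517982483, 0.0735490471124649), (0.21936890482902527, 0.135135218501091), 83.47920227050781) 0.014387202894035143
tray ((0.4921818673610687, -0.27866286039352417), (0.12151097506284714, 0.13997972011566162), 85.56011199951172) 0.02019025168780131
top red 205 ztop [0.0985 0.1083 0.1107] top pts 190 [0.5446 0.0323 0.1082] pix [293.7263 265.1316]
[258 287] [273 301]
rim 431 0.07804938984626775 (0.5449344515800476, 0.033054374158382416) 0.02820281870663166
plate 2098 ((0.545329749584198, 0.032736636698246), (0.10413911938667297, 0.10424807667732239), 58.4024658203125) 0.01441438424872079
tray ((0.4937189221382141, -0.27881720662117004), (0.11999534070491791, 0.13883116841316223), 85.65574645996094) 0.02062640787917864
cap tri [[299.8, 232.5], [297.2, 269.7]] (array([0.5428, 0.0264, 0.0968]), np.float64(0.007913482060070013))
```

View pics/crop1.png

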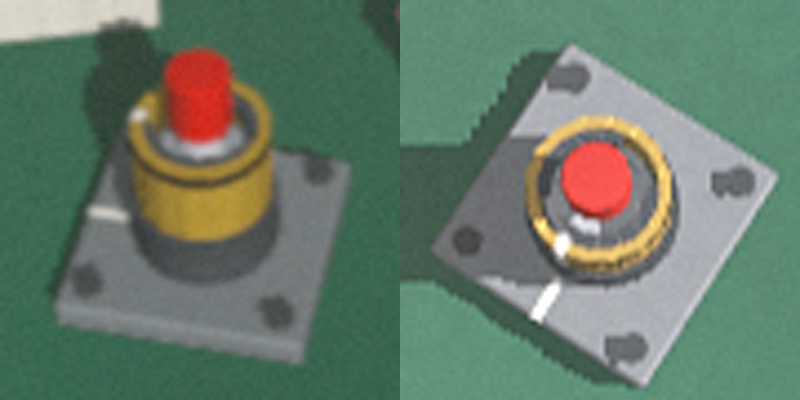

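The crop confirms it: red cap, brass collar and grey plate, with the collar's white mark aligned with the plate's mark (locked). Both views put the axis at about (0.5445, 0.0327), with the rim at 0.078 and the cap top at 0.108. Next I check the wrist range, then approach.

```bash
cat >> h.py <<'E'
from scipy.spatial.transform import Rotation as Ro
AX=np.array([.5447,.0327]); TR=np.array([.4932,-.2788])
def down(a):
    x=np.array([0,0,-1.]); z=np.array([np.cos(a),np.sin(a),0]); q=Ro.from_matrix(np.stack([x,np.cross(z,x),z],1)).as_quat()
    return q[[3,0,1,2]]
def yaw(s): 
    q=np.array(s["tcp_rot"]); z=Ro.from_quat(q[[1,2,3,0]]).as_matrix()[:,2]; return np.arctan2(z[1],z[0])
def rep(m=""):
    s=arm.sense(); print(m,"t%.2f"%s["time"],"p",s["tcp_pos"],"yaw %.3f"%yaw(s),"q6 %.3f"%s["qpos"][5],"F",s["ft_force"],"M",s["ft_torque"],"w %.4f"%s["width"]); return s
np.set_printoptions(precision=3,suppress=True)
E
python3 - <<'E'
from h import *
rep()
for a in np.arange(-3,3.2,.5):
    q=arm.solve_ik([*AX,.16],down(a)); print(round(a,1),q)
E
```

```text
t1.10 p [0.151 0.632 0.231] yaw 1.336 q6 -0.047 F [0.135 0.267 0.99 ] M [ 0.025 -0.025  0.022] w 0.0855
-3.0 None
-2.5 [ 0.004  0.423  1.908 -0.     0.81   2.504]
-2.0 [ 0.004  0.423  1.908 -0.     0.81   2.004]
-1.5 [ 0.004  0.423  1.908 -0.     0.81   1.504]
-1.0 [ 0.004  0.423  1.908 -0.     0.81   1.004]
-0.5 [ 0.004  0.423  1.908 -0.     0.81   0.504]
0.0 [ 0.004  0.423  1.908 -0.     0.81   0.004]
0.5 [ 0.004  0.423  1.908 -0.     0.81  -0.496]
1.0 [ 0.004  0.423  1.908 -0.     0.81  -0.996]
1.5 [ 0.004  0.423  1.908 -0.     0.81  -1.496]
2.0 [ 0.004  0.423  1.908 -0.     0.81  -1.996]
2.5 [ 0.004  0.423  1.908 -0.     0.81  -2.496]
3.0 None
```

```bash
python3 - <<'E'
from h import *
arm.goto([*AX,.2],down(-1.2)); rep("above")
print(arm.line_to([*AX,.13],.12)); 
print(arm.line_to([*AX,.046],.06,threshold=8)); rep("at collar")
p=arm.get_image("side"); cv2.imwrite("pics/s2.png",cv2.resize(p["pixels"][130:300,210:400],None,fx=3.5,fy=3.5))
arm.set_gripper(.050,grasp_force=25); rep("gripped")
E
```

```text
above t3.64 p [0.545 0.033 0.2  ] yaw -1.199 q6 1.204 F [-0.447 -0.197 -0.079] M [-0.011  0.008 -0.024] w 0.0856
False
False
at collar t5.92 p [0.545 0.033 0.046] yaw -1.200 q6 1.204 F [ 0.084  0.018 -0.488] M [ 0.026 -0.027 -0.029] w 0.0854
gripped t6.36 p [0.545 0.033 0.046] yaw -1.200 q6 1.204 F [-2.009  4.035  6.952] M [0.483 0.275 0.013] w 0.0549
```

View pics/s2.png

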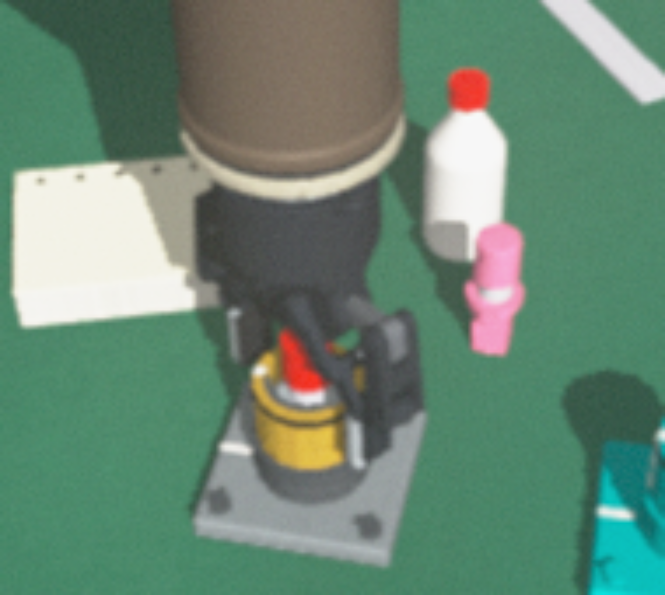

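The picture shows the open fingers straddling the collar, with the cap free beneath the gripper body. The fingers closed to 54.9 mm, which is the collar's diameter. Next: lift it.

```bash
python3 - <<'E'
from h import *
arm.set_gripper(.045,grasp_force=45); rep("grip")
for z in (.050,.054,.0583):
    arm.line_to([*AX,z],.03); rep("lift")
s=arm.sense(); q=np.array(s["qpos"]); m0=None
for i in range(3):
    q[5]-=.05; t=arm.sense()["time"]; arm.set_joints(q); rep("turn")
E
```

```text
grip t6.58 p [0.545 0.033 0.046] yaw -1.200 q6 1.204 F [-2.059  3.741  8.986] M [0.517 0.372 0.017] w 0.0542
lift t6.86 p [0.544 0.033 0.05 ] yaw -1.200 q6 1.204 F [  0.654   3.646 -11.08 ] M [ 0.653 -0.249 -0.029] w 0.0542
lift t7.14 p [0.544 0.033 0.054] yaw -1.200 q6 1.204 F [  0.902   6.066 -11.684] M [ 0.832 -0.148  0.063] w 0.0537
lift t7.43 p [0.544 0.033 0.058] yaw -1.200 q6 1.204 F [  1.505   5.473 -13.743] M [ 0.841 -0.154  0.004] w 0.0543
turn t7.68 p [0.544 0.033 0.058] yaw -1.151 q6 1.156 F [  2.005   2.835 -14.085] M [ 0.443 -0.353  0.085] w 0.0542
turn t7.93 p [0.544 0.033 0.058] yaw -1.102 q6 1.106 F [  1.638   2.718 -13.335] M [ 0.24  -0.501  0.02 ] w 0.0542
turn t8.18 p [0.545 0.033 0.058] yaw -1.052 q6 1.057 F [  2.455   1.291 -14.85 ] M [ 0.012 -0.561  0.044] w 0.0544
```

```bash
python3 - <<'E'
from h import *
q=np.array(arm.sense()["qpos"]); q0=1.204; mx=0
while q0-q[5]<2.3:
    st=.1 if q0-q[5]<1.5 else .02
    q[5]-=st; arm.set_joints(q); s=arm.sense(); m=abs(s["ft_torque"][2]); mx=max(m,mx)
    if st<.1 or m>.35: print("%.3f %.3f Fz %.1f"%(q0-q[5],s["ft_torque"][2],s["ft_force"][2]))
    if m>.6: 
        arm.hold(.05); print("confirm",arm.sense()["ft_torque"][2]); break
rep("stop"); print(mx)
E
```

```text
1.547 -0.452 Fz -9.7
1.567 -0.521 Fz -9.7
1.587 -0.556 Fz -8.4
1.607 -0.653 Fz -7.9
confirm -0.6239849717531653
stop t12.48 p [0.545 0.033 0.059] yaw 0.400 q6 -0.396 F [ 1.644  7.343 -8.031] M [ 1.251 -1.841 -0.624] w 0.0541
0.6533705291838289
```

Torque is rising before the stop's range, and the vertical pull has dropped. The collar may have slipped in the pads, so I look before going on.

```bash
python3 - <<'E'
from h import *
ims=[]
for n,(u,v) in(("side",(298,250)),("top",(295,270))):
    p=arm.get_image(n); ims.append(cv2.resize(p["pixels"][v-50:v+50,u-50:u+50],(400,400),interpolation=cv2.INTER_CUBIC))
    X=cloud(p); hsv=cv2.cvtColor(p["pixels"],cv2.COLOR_BGR2HSV); b=(hsv[...,0]>15)&(hsv[...,0]<32)&(hsv[...,1]>120)&(np.hypot(X[...,0]-AX[0],X[...,1]-AX[1])<.04)
    print(n,b.sum(),np.percentile(X[b][:,2],[2,50,95,99]) if b.sum() else 0)
cv2.imwrite("pics/c3.png",np.hstack(ims))
E
```

```text
side 335 [0.054 0.076 0.091 0.092]
top 0 0
```

View pics/c3.png

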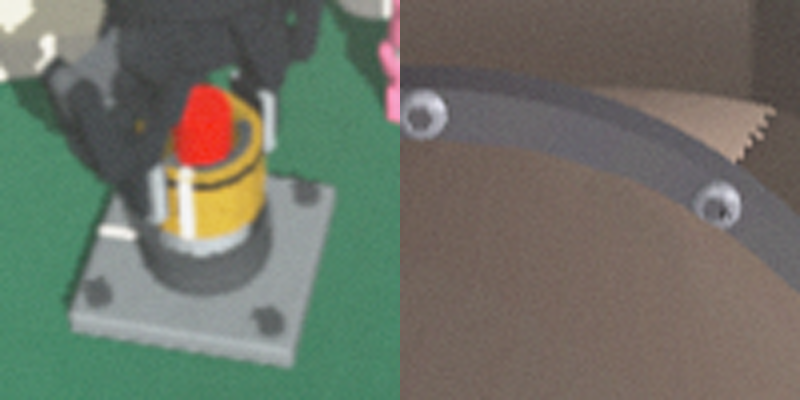

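```bash
python3 - <<'E'
from h import *
p=arm.get_image("side"); x0,y0=248,200
im=p["pixels"][y0:y0+100,x0:x0+100]; hsv=cv2.cvtColor(im,cv2.COLOR_BGR2HSV)
for r in (43,46,50,54,57):
    row=im[r].astype(int).min(1); c=40+np.argmax(row[41:54])+1; print(r+y0,c+x0,row[41:54])
for k in (1.2,1.3,1.4,1.5,1.6,1.7): 
    a=2.57+k; print(k,[np.round(proj(p,[AX[0]+.0275*np.cos(a),AX[1]+.0275*np.sin(a),z]),1) for z in (.055,.07,.088)])
rep()
E
```

```text
243 294 [119  81  82 142 217 232 212 153  88  81  80  79  73]
246 294 [136  76  82 160 228 236 197 120  68  60  60  66  68]
250 294 [160  98  71 138 226 241 225 158  90  75  82  77  75]
254 294 [154  98  67 127 225 243 239 184 103  69  76  75  76]
257 295 [101  94  85 112 199 237 241 193 107  72  71  75  73]
1.2 [array([289.2, 256.2]), array([288.7, 250.5]), array([288.2, 243.4])]
1.3 [array([290.5, 256.8]), array([290. , 251.1]), array([289.5, 244.1])]
1.4 [array([291.9, 257.3]), array([291.4, 251.6]), array([290.9, 244.6])]
1.5 [array([293.3, 257.7]), array([292.9, 252. ]), array([292.4, 245. ])]
1.6 [array([294.8, 258. ]), array([294.4, 252.3]), array([294. , 245.3])]
1.7 [array([296.3, 258.2]), array([296. , 252.5]), array([295.5, 245.4])]
 t12.63 p [0.545 0.033 0.059] yaw 0.400 q6 -0.396 F [ 3.533  7.102 -8.689] M [ 1.206 -1.878 -0.665] w 0.0543
```

The collar followed the gripper (mark at about 1.6 rad, rim at about 0.091), so the torque looks like binding from an off-centre grip. I let it rest on the ledge, check the sensor bias, and regrip.

```bash
python3 - <<'E'
from h import *
arm.set_gripper(.066); rep("open")
arm.line_to([*AX,.0545],.05); rep("down")
arm.set_gripper(.045,grasp_force=15); rep("soft")
arm.set_gripper(.045,grasp_force=45); rep("grip")
arm.line_to([*AX,.0575],.03); rep("lift")
q=np.array(arm.sense()["qpos"])
for i in range(2):
    q[5]-=.02; arm.set_joints(q); rep("turn")
E
```

```text
open t12.91 p [0.544 0.033 0.059] yaw 0.405 q6 -0.401 F [-0.785  0.592 -0.177] M [-0.017  0.04  -0.023] w 0.0657
down t13.16 p [0.544 0.033 0.054] yaw 0.407 q6 -0.403 F [-1.127 -1.112  0.722] M [ 0.024  0.002 -0.031] w 0.0660
soft t13.40 p [0.546 0.033 0.055] yaw 0.407 q6 -0.403 F [3.414 2.954 5.185] M [ 0.46  -0.421 -0.109] w 0.0545
grip t13.62 p [0.546 0.033 0.055] yaw 0.407 q6 -0.403 F [2.52  1.719 8.236] M [ 0.369 -0.401 -0.121] w 0.0544
lift t13.87 p [0.546 0.033 0.057] yaw 0.407 q6 -0.403 F [  8.039   1.834 -15.521] M [ 0.49  -1.602 -0.036] w 0.0542
turn t14.12 p [0.546 0.033 0.057] yaw 0.427 q6 -0.422 F [  5.697   0.714 -16.083] M [ 0.272 -0.908  0.03 ] w 0.0542
turn t14.37 p [0.546 0.033 0.057] yaw 0.447 q6 -0.442 F [  4.562   1.272 -15.75 ] M [ 0.351 -0.939 -0.001] w 0.0543
```

Regripped, the torque is near zero and it turns freely. I keep turning and feel for the stop.

```bash
python3 - <<'E'
from h import *
q=np.array(arm.sense()["qpos"]); q0=1.204
while q0-q[5]<2.3:
    q[5]-=.015; arm.set_joints(q); s=arm.sense(); print("%.3f cmd, act %.3f Mz %.3f F %s"%(q0-q[5],q0-s["qpos"][5],s["ft_torque"][2],s["ft_force"]))
    if abs(s["ft_torque"][2])>.55: break
rep("stop")
E
```

```text
1.661 cmd, act 1.661 Mz 0.024 F [  5.367   0.633 -15.775]
1.676 cmd, act 1.677 Mz -0.033 F [  4.792   0.753 -16.397]
1.691 cmd, act 1.691 Mz 0.033 F [  4.856   0.505 -17.427]
1.706 cmd, act 1.706 Mz 0.023 F [  5.134   1.064 -17.013]
1.721 cmd, act 1.721 Mz -0.045 F [  4.933   1.235 -17.016]
1.736 cmd, act 1.736 Mz 0.000 F [  5.74    1.772 -17.847]
1.751 cmd, act 1.751 Mz -0.071 F [  5.549   1.12  -17.84 ]
1.766 cmd, act 1.766 Mz -0.017 F [  4.835   1.111 -18.585]
1.781 cmd, act 1.781 Mz -0.033 F [  5.472   2.228 -17.673]
1.796 cmd, act 1.796 Mz -0.018 F [  6.13    2.056 -17.916]
1.811 cmd, act 1.811 Mz 0.043 F [  5.402   1.789 -18.374]
1.826 cmd, act 1.826 Mz -0.037 F [  6.136   1.244 -17.919]
1.841 cmd, act 1.841 Mz 0.002 F [  5.7     1.998 -19.246]
1.856 cmd, act 1.856 Mz -0.030 F [  5.509   2.311 -17.283]
1.871 cmd, act 1.871 Mz -0.039 F [  5.1     2.689 -18.244]
1.886 cmd, act 1.886 Mz -0.036 F [  6.043   2.341 -18.219]
1.901 cmd, act 1.901 Mz -0.040 F [  5.446   2.555 -17.895]
1.916 cmd, act 1.916 Mz -0.104 F [  5.795   3.222 -18.351]
1.931 cmd, act 1.931 Mz -0.017 F [  6.257   
[... 661 characters left out ...]
11 cmd, act 2.111 Mz -0.023 F [  5.693   3.66  -13.984]
2.126 cmd, act 2.126 Mz 0.031 F [  4.896   3.738 -12.843]
2.141 cmd, act 2.141 Mz 0.008 F [  5.036   4.805 -14.548]
2.156 cmd, act 2.156 Mz -0.117 F [  4.463   3.814 -13.604]
2.171 cmd, act 2.171 Mz -0.215 F [  4.293   4.648 -12.37 ]
2.186 cmd, act 2.186 Mz -0.221 F [  3.65    6.46  -12.236]
2.201 cmd, act 2.201 Mz -0.354 F [  2.336   5.062 -11.995]
2.216 cmd, act 2.216 Mz -0.382 F [  2.432   6.006 -11.967]
2.231 cmd, act 2.231 Mz -0.459 F [  0.785   6.883 -12.229]
2.246 cmd, act 2.246 Mz -0.596 F [ -0.031   6.507 -11.718]
stop t24.37 p [0.546 0.033 0.057] yaw 1.046 q6 -1.042 F [ -0.031   6.507 -11.718] M [ 1.78  -0.902 -0.596] w 0.0541
```

```bash
python3 - <<'E'
from h import *
q=np.array(arm.sense()["qpos"]); q[5]+=.07; arm.set_joints(q); rep("backed")
arm.set_gripper(.068); arm.hold(.2); rep("open")
p=arm.get_image("side"); x0,y0=248,195
cv2.imwrite("pics/c4.png",cv2.resize(p["pixels"][y0:y0+100,x0:x0+100],(600,600),interpolation=cv2.INTER_CUBIC))
X=cloud(p); hsv=cv2.cvtColor(p["pixels"],cv2.COLOR_BGR2HSV); b=(hsv[...,0]>15)&(hsv[...,0]<32)&(hsv[...,1]>120)&(np.hypot(X[...,0]-AX[0],X[...,1]-AX[1])<.04)
print(b.sum(),np.percentile(X[b][:,2],[2,50,95,99]))
A=np.array([.546,.033])
for k in (1.6,1.8,1.9,2,2.1,2.2): 
    a=2.57+k; print(k,[np.round((proj(p,[A[0]+.0275*np.cos(a),A[1]+.0275*np.sin(a),z])-[x0,y0])*6,0) for z in (.045,.06,.077,.086)])
E
```

```text
backed t24.62 p [0.546 0.033 0.058] yaw 0.975 q6 -0.971 F [  4.818   0.5   -10.159] M [ 0.403 -1.133 -0.232] w 0.0544
open t25.11 p [0.545 0.033 0.057] yaw 0.976 q6 -0.972 F [-0.418 -0.016 -0.57 ] M [ 0.047 -0.021  0.011] w 0.0679
229 [0.041 0.064 0.079 0.08 ]
1.6 [array([286., 398.]), array([284., 365.]), array([281., 326.]), array([280., 304.])]
1.8 [array([305., 400.]), array([303., 366.]), array([300., 327.]), array([299., 306.])]
1.9 [array([314., 399.]), array([312., 366.]), array([310., 327.]), array([309., 305.])]
2 [array([323., 398.]), array([322., 365.]), array([320., 326.]), array([319., 304.])]
2.1 [array([332., 396.]), array([331., 363.]), array([329., 324.]), array([328., 303.])]
2.2 [array([341., 394.]), array([340., 360.]), array([338., 321.]), array([337., 300.])]
```

View pics/c4.png

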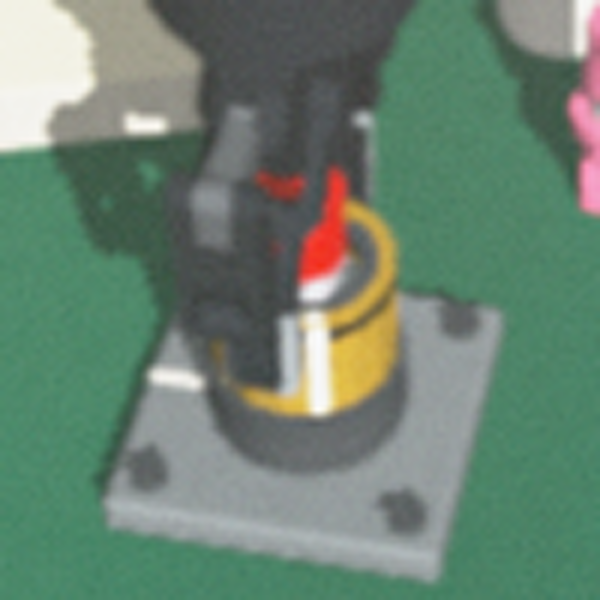

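The collar is fully down (41–79 mm) with its mark at about 1.95 rad, in the release notch. Now the cap.

```bash
python3 - <<'E'
from h import *
A=[.5455,.033]
arm.line_to([*A,.09],.08); 
print(arm.line_to([*A,.0795],.04,threshold=6)); rep("at")
arm.set_gripper(.02,grasp_force=20); rep("soft")
arm.set_gripper(.02,grasp_force=45); s=rep("grip")
print(arm.line_to([*A,.09],.03,threshold=15)); rep("lift10")
E
```

```text
False
at t26.12 p [0.545 0.033 0.079] yaw 0.976 q6 -0.972 F [ 0.168 -1.129 -0.009] M [-0.019 -0.015 -0.014] w 0.0680
soft t26.57 p [0.546 0.033 0.08 ] yaw 0.976 q6 -0.972 F [-0.239  0.244  2.101] M [ 0.091 -0.049 -0.049] w 0.0252
grip t26.79 p [0.546 0.033 0.08 ] yaw 0.976 q6 -0.972 F [-0.644  1.062  6.071] M [ 0.074  0.121 -0.023] w 0.0244
False
lift10 t27.29 p [0.546 0.033 0.09 ] yaw 0.976 q6 -0.972 F [ 0.724  0.461 -2.184] M [ 0.18  -0.178  0.024] w 0.0247
```

It draws freely (about 0.2 kg). On to the tray.

```bash
python3 - <<'E'
from h import *
A=[.5455,.033]
print(arm.line_to([*A,.16],.06,threshold=20)); rep("up")
arm.line_to([*TR,.16],.12); rep("over tray")
p=arm.get_image("side"); cv2.imwrite("pics/s5.png",p["pixels"][150:480,180:560])
print(arm.line_to([*TR,.07],.08,threshold=10)); rep("low")
print(arm.line_to([*TR,.050],.015,threshold=4)); rep("contact")
E
```

```text
False
up t28.61 p [0.545 0.033 0.16 ] yaw 0.976 q6 -0.972 F [ 0.809  0.659 -2.46 ] M [-0.01   0.04   0.003] w 0.0250
over tray t31.39 p [ 0.493 -0.278  0.16 ] yaw 0.976 q6 -1.546 F [ 0.31  -0.341 -3.434] M [ 0.032 -0.014  0.046] w 0.0248
False
low t32.72 p [ 0.494 -0.279  0.07 ] yaw 0.975 q6 -1.547 F [ 0.557  0.076 -3.273] M [ 0.036  0.014 -0.01 ] w 0.0248
True
contact t33.56 p [ 0.493 -0.279  0.058] yaw 0.976 q6 -1.547 F [-1.067  1.128  9.476] M [ 0.129  0.106 -0.017] w 0.0246
```

View pics/s5.png

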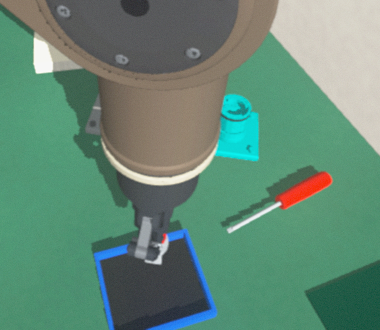

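The picture shows the drill held upright over the tray (crop about (155,250)). Contact came at the expected height, so I release it, retreat and check.

```bash
python3 - <<'E'
from h import *
arm.set_gripper(.03); arm.set_gripper(.07); rep("open")
arm.line_to([*TR,.2],.1); arm.goto([.30,.55,.25],down(1.0)); arm.hold(.3); rep("away")
ims=[]
for n in("side","top"):
    p=arm.get_image(n); X=cloud(p); hsv=cv2.cvtColor(p["pixels"],cv2.COLOR_BGR2HSV); ims.append(p["pixels"])
    r=((hsv[...,0]<8)|(hsv[...,0]>172))&(hsv[...,1]>150)&(np.hypot(*(X[...,:2]-TR).transpose(2,0,1))<.07)&(p["range_z"]>0)
    print(n,r.sum(),X[r].mean(0),np.percentile(X[r][:,2],[5,50,99]), "top face",X[r&(X[...,2]>.082)].mean(0))
    if n=="top":
        b=(hsv[...,0]>15)&(hsv[...,0]<32)&(hsv[...,1]>120)&(np.hypot(X[...,0]-AX[0],X[...,1]-AX[1])<.04); print("collar",np.percentile(X[b][:,2],[50,99]))
    for k in("oil_bottle","screwdriver","paper_block"):
        for a in arm.place_of(p,k)[:1]: print(k,np.array(a["at"]),at_d(p,a["at"]))
cv2.imwrite("pics/f.png",np.hstack([cv2.resize(ims[0][150:480,190:520],(400,400)),cv2.resize(ims[1][100:400,210:510],(400,400))]))
E
```

```text
open t34.26 p [ 0.493 -0.278  0.057] yaw 0.975 q6 -1.547 F [-0.042 -0.692 -0.508] M [-0.011 -0.026  0.008] w 0.0699
away t39.12 p [0.3  0.55 0.25] yaw 1.000 q6 0.023 F [-0.199  0.473 -0.293] M [0.064 0.013 0.017] w 0.0700
side 457 [ 0.491 -0.281  0.079] [0.008 0.086 0.088] top face [ 0.491 -0.281  0.086]
oil_bottle [343.  196.4] [0.685 0.165 0.025]
paper_block [252.4 201.1] [0.5   0.211 0.028]
top 245 [ 0.493 -0.278  0.081] [0.064 0.086 0.089] top face [ 0.493 -0.279  0.086]
collar [0.078 0.081]
oil_bottle [216.6 194.7] [0.675 0.173 0.063]
screwdriver [434.9 182.1] [ 0.725 -0.228  0.002]
paper_block [179.6 293.3] [0.503 0.236 0.028]
```

View pics/f.png

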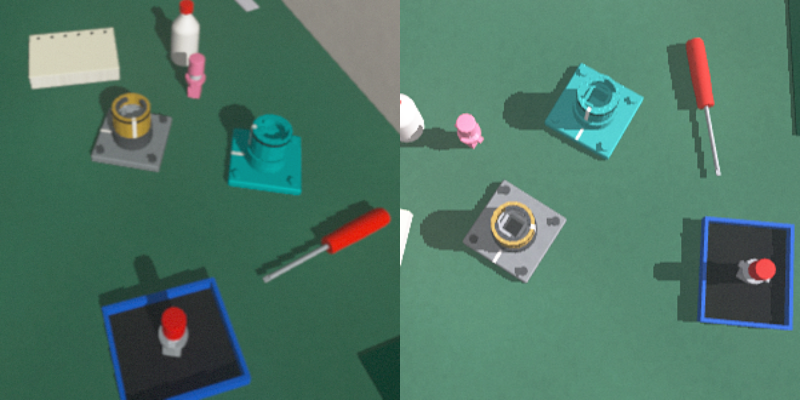

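The drill stands upright in the tray (crop pixels (173,325) and (762,270)), the collar is down on the empty block, and nothing else has moved.

```bash
python3 -c "
from h import *
arm.close_job()"
```

```text
the job is handed in; nothing more can be done
```

The red-capped drill is out of the grey block and standing upright in the middle of the blue tray, and the job is handed in. It took about 39 s.

- **Collar:** I lifted it about 12 mm and turned it anticlockwise. At about 1.6 rad, before the stop's range, the torque rose to 0.65 N m. I put that down to an off-centre grip, let the collar rest on its ledge and gripped it again, and the torque fell to about zero.
- **Stop:** Torque began to rise at about 2.15 rad of gripper travel; I stopped at 0.6 N m and backed off. When I opened the gripper, the collar sprang fully down, with its rim at 78–79 mm.
- **Drill:** It drew straight up without resistance, weighed roughly 0.2–0.3 kg, and touched the tray floor at the expected height.
- **Last checks:** Both cameras put the cap top at 86–88 mm, as expected for a drill standing upright, at about (0.492, −0.280). The paper block and oil bottle had not moved. The network found the screwdriver only in the top view, about 3 mm from its first reading (within its usual error); it looked unmoved in both pictures.
- **Disagreement:** The collar's index mark read about 1.95 rad in the picture, against about 2.15 rad of gripper travel. The difference may be grip slip or my reading of the mark. Either way the collar dropped fully, so it was in the release notch.

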